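# Stand the tipped boots up in the finishing row

## Robot

A 6-joint arm with a two-finger parallel gripper is mounted at the origin on the work surface. World frame = base frame: x ahead of the robot, y to its left, z up, the work surface at z = 0. Lengths are in m, angles in rad, forces in N, time in s.
With the tool pointing down it reaches from about 0.325 to 1 m from the base axis. Payload 5.1 kg.
Tool frame: the origin (TCP) lies midway between the tips of the shut fingers; the grasp point (between the pads) lies 19 mm behind it; x points along the fingers, y is the direction in which the jaws open and shut, and the axes are right-handed (so a half turn about x gives the same grasp; the last joint's range is limited). The gripper opens to 85 mm and grips with 20 to 120 N. Pads are 22 mm wide; open, the fingers measure 114 mm over their backs; the gripper's body (76 mm by 85 mm) begins 54 mm behind the grasp point. The pads swing forward as they close: fully open they stand 13 mm farther back than shut.
Start: joints at [1.184, 0.124, 1.65, -0, 1.367, -0.083], TCP at [0.194, 0.62, 0.231] pointing down, gripper open.
Joint ranges: [-2.61, 2.61], [-1.02, 2.33], [0.03, 2.71], [-1.35, 4.49], [0.32, 2.68], [-2.91, 2.91]. Speed limits (rad/s): [2.57, 2.57, 3.14, 3.14, 3.14, 3.14].

## Interface

Orientations are given as a rotation vector (axis times angle).
In Python, from rig import telemetry, eyes, ticket gives the robot as it stands.
- The arm moves only by the tool servo_tool, never from a script. Its argument "rows" is a list of rows, each a list of 3 entries, a list of its own where there are three numbers: the finger opening in m, from 0 to 0.0854, then the shift along the tool's x, y, z in m, then the turn, a rotation vector about the tool's x, y, z in rad. In form: [[grip, [tx, ty, tz], [ax, ay, az]], ...]. A call has 1 to 5 rows; each row is the pose to reach, as a shift and turn from the pose measured when the call began, along the tool's axes at that moment; what a row does not reach only later rows make up. A row lasts 1/12 s, in which the tool goes at most 41.7 mm and 7.16 degrees, less where a joint would pass 70% of its speed; a pose out of reach is approached as far as the arm can. A call with a gripper value outside its range is refused whole. The fingers move at their own pace and stop on an object; "squeeze" is the grip in N (left out, the last holds). Time passes only in rows, so rows that repeat a pose let the fingers close. It gives the time, the measured TCP pose, the force and the opening at its end, in the units of the state.
- telemetry.sense(): the state, without advancing time (a new reading comes with each control period).
- eyes.camera(name): name is "side" or "top"; returns the picture (400x640x3 uint8, red, green, blue); there is no depth.
- eyes.camera_info(name): a dict with "camera_matrix" (3x3 intrinsics, pixels), "position" and "orientation" of the camera in the world. Camera axes: x right, y down, z forward; pixel columns grow to the right and rows downward; lengths in m; the calibration is good to about 2 mm. A picture is of the moment at which its call begins. camera_info takes no time and is no camera call.
- ticket.close_job(): hands the job in, once; it reports no verdict.
The state is a dict: "clock": time; "joint_pos": joint angles; "qd": joint speeds; "joint_efforts": joint torques, N m; "eef_pos": TCP position; "tool_rot": TCP orientation; "force": force on the tool from outside, world axes, zero at the start; "torque": the same for the moment, N m; "gripper_width": opening from 0.0 (shut) to 1.0 (fully open).
Only numpy, scipy, OpenCV 4.12 (cv2) and the standard library are available. Lean on these libraries where they do the work, as an engineer would, in place of code of your own. Each camera call takes 0.05 s, during which the arm holds its last target.

## Task

Two of the ankle boots in the row on the plywood board have tipped over onto their backs, toes in the air. Stand both up on their soles again, each in its own place in the row with its toe pointing the same way as its standing neighbours, and do not knock over or shift the other boots, the bottle, the tin or the brush on the board.

Things in the scene. Friction and masses are not known exactly. Their poses are not given: they have to be found in the camera images.
- rack: Fixed plywood board, 440 (x) x 600 (y) x 12 mm thick, flat on the table. Origin: on its dark heel line, mid width, at table height; x from -180 to +260 mm, pointing away from the robot as the toes of standing boots do. Places at y = -220, -110, 0, 110, 220 mm hold the four boots (heels near the heel line, turned up to 0.08 rad) and the bottle, in any order. Board turned up to 0.2 rad.
- boot_a: Child's ankle boot, brown leather, pale sole, rigid on its wooden last, 0.4 kg. 165 mm long, 64 wide, 155 high (172 with the last's top). Origin: middle of the heel's back lower edge; x heel to toe, z up the shaft. Shaft: x 0-78 mm, its back flush with the heel's; toe part x 120-165 is 56 thick; instep slopes from (x 78, z 105) to (125, 56). STARTS ON ITS BACK: toe up, sole facing away from the robot
- boot_b: Same boot as boot_a, tipped the same way: shaft back on the board, shaft towards the robot. Pushed away from the robot at the instep side of the toe, about 125 mm above the board, it pivots on its heel edge, passes balance half-way and comes down on its sole, its shaft just behind the finger: keep the finger going to about 130 mm past the heel edge, then lift straight up
- boot_a_toe (a point): Foremost point of boot_a's toe, at the top edge of its sole: 165 mm along x and 18 mm along z from the boot's origin
- boot_b_toe (a point): The same point of boot_b
- boot_c: Same boot as boot_a (size, look, origin, axes), but STANDING upright on its sole, toe away from the robot; leave it as it is
- boot_d: Same boot as boot_a (size, look, origin, axes), but STANDING upright on its sole, toe away from the robot; leave it as it is
- dressing: Black bottle of leather dressing with a white cap, 54 mm across, 150 mm high, standing in the fifth place of the row. Origin: centre of its underside. Leave alone.
- tin: Flat round polish tin of dark steel, 80 mm across, 26 mm high, lying on the board beyond the toes. Origin: centre of its underside. Leave alone.
- brush: Shoe brush, 150 mm long (its y), 50 mm wide, 42 mm high, lying bristles down on the board beyond the toes. Origin: centre of its underside. Leave alone.

How it is judged:
At the end, for the whole second after the job is handed in: All four boots stand on their soles (shaft within 0.12 rad of vertical) and at rest, toes pointing along the board's +x within 0.35 rad (toe points over 90 mm beyond the heel line), each with its heel edge within 45 mm of where it was at the start (angle between each of boot_a, boot_b, boot_c, boot_d's own z axis and vertical below 0.12 rad and distance of each of boot_a, boot_b, boot_c, boot_d from where it was at the start of the episode below 0.045 m and angle between the x axis of each of boot_a, boot_b, boot_c, boot_d and the x axis of rack, either way round below 0.35 rad and linear speed of each of boot_a, boot_b, boot_c, boot_d below 0.02 m/s and x of each of boot_a_toe, boot_b_toe in the frame of rack above 0.09 m); the robot touches nothing.
It fails at once if a boot that stood is knocked over or shifted (tilted over 0.35 rad or moved over 40 mm) (angle between any of boot_c, boot_d's own z axis and vertical above 0.35 rad or distance of any of boot_c, boot_d from where it was at the start of the episode above 0.04 m).
It fails at once if the bottle is knocked over, or the bottle, tin or brush is shifted by more than 40 mm (angle between dressing's own z axis and vertical above 0.35 rad or distance of any of dressing, tin, brush from where it was at the start of the episode above 0.04 m).
It also fails if it takes over 56 s, if anything falls off the work surface, if the arm or the gripper's body presses on something with over 40 N, if the wrist force passes 120 N, or if a joint passes its speed limit or range.

## Working session

There is one attempt and no reset: what is moved stays moved. The work goes in short steps, Python scripts to look and compute and a tool call to move; the robot and the scene stay as the last step left them, time stands still between calls to the robot, and variables do not carry over. Pictures are saved under pics/ and viewed, and the job is handed in when it is done.

Besides the shell and the picture viewer there is one more tool, called as name([rows], argument=value, ...), one row to a line, values as JSON. servo_tool: Moves the arm, as the interface text tells. Its arguments: {"type":"object","properties":{"rows":{"type":"array","items":{"type":"array"}},"squeeze":{"type":"number"}},"required":["rows"]}

```bash
mkdir -p pics; ls; python3 - <<'E'
from rig import telemetry, eyes
import cv2
print(telemetry.sense())
for n in ("side","top"):
    print(eyes.camera_info(n))
    cv2.imwrite(f"pics/{n}0.png",eyes.camera(n)[:,:,::-1])
E
```

```text
pics
{'clock': 0.0, 'joint_pos': array([ 1.18439099e+00,  1.24551773e-01,  1.65165214e+00,  5.02079118e-05,
        1.36750416e+00, -8.26027211e-02]), 'qd': array([-1.39780376e-03,  1.53919563e-03,  7.02449003e-04, -3.17856579e-05,
       -1.40697286e-03, -1.12540015e-03]), 'joint_efforts': array([ 1.64918965e-04, -4.23615861e+01, -3.65453017e+01, -1.35619453e-04,
        7.09192216e-03,  1.22725407e-05]), 'eef_pos': array([0.19423722, 0.61967002, 0.23003574]), 'tool_rot': array([ 0.23685352,  1.55815156, -0.2400779 ]), 'force': array([0.0487469 , 0.38469154, 0.10886918]), 'torque': array([-0.0436781 , -0.02259103,  0.01914777]), 'gripper_width': 0.9969156850966318}
{'camera_matrix': array([[361.64279355,   0.        , 324.2709545 ],
       [  0.        , 361.64279355, 193.07027328],
       [  0.        ,   0.        ,   1.        ]]), 'position': array([ 0.00102174, -0.24292607,  0.66321015]), 'orientation': array([-1.99302638,  1.23193307, -0.57467873])}
{'camera_matrix': array([[382.93808368,   0.        , 322.51807608],
       [  0.        , 382.93808368, 197.92406914],
       [  0.        ,   0.        ,   1.        ]]), 'position': array([0.42717428, 0.03959011, 0.85660507]), 'orientation': array([-2.13350298,  2.14116838, -0.19260961])}
```

View pics/side0.png

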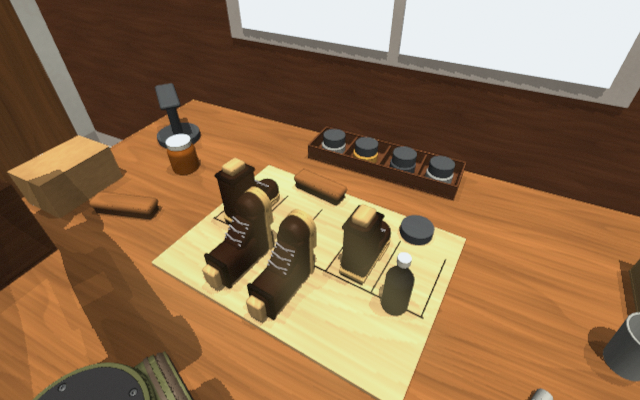

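View pics/top0.png

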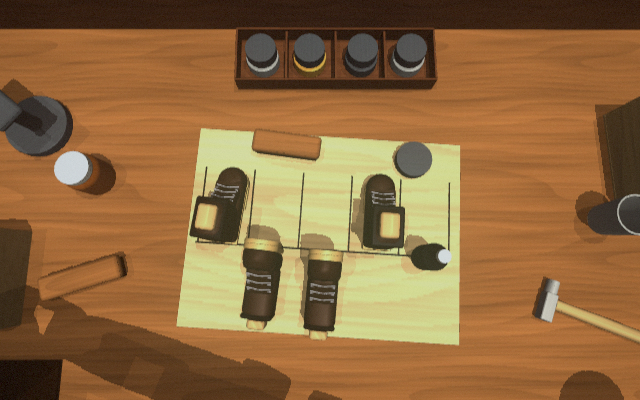

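```bash
cat > h.py <<'E'
import numpy as np, cv2
from scipy.spatial.transform import Rotation as R
from rig import telemetry, eyes
def ray(n,u,v,z):
    i=eyes.camera_info(n);K=i["camera_matrix"];d=R.from_rotvec(i["orientation"]).apply(np.linalg.inv(K)@[u,v,1])
    p=i["position"];return p+d*(z-p[2])/d[2]
def proj(n,P):
    i=eyes.camera_info(n);q=R.from_rotvec(i["orientation"]).inv().apply(np.atleast_2d(P)-i["position"])
    q=q@i["camera_matrix"].T;return q[:,:2]/q[:,2:]
E
python3 - <<'E'
from h import *
for u,v in [(201,129),(460,145),(459,345),(178,327),(302,248),(197,242),(449,256)]: print(u,v,ray("top",u,v,.012).round(4))
im=cv2.imread("pics/top0.png")[120:350,170:470]
cv2.imwrite("pics/tc.png",cv2.resize(im,(780,598),interpolation=2))
E
```

```text
201 129 [0.7336 0.3097 0.012 ]
460 145 [ 0.6946 -0.2861  0.012 ]
459 345 [ 0.2568 -0.2554  0.012 ]
178 327 [0.2967 0.3366 0.012 ]
302 248 [0.4609 0.0761 0.012 ]
197 242 [0.4748 0.3058 0.012 ]
449 256 [ 0.4422 -0.2455  0.012 ]
```

View pics/tc.png

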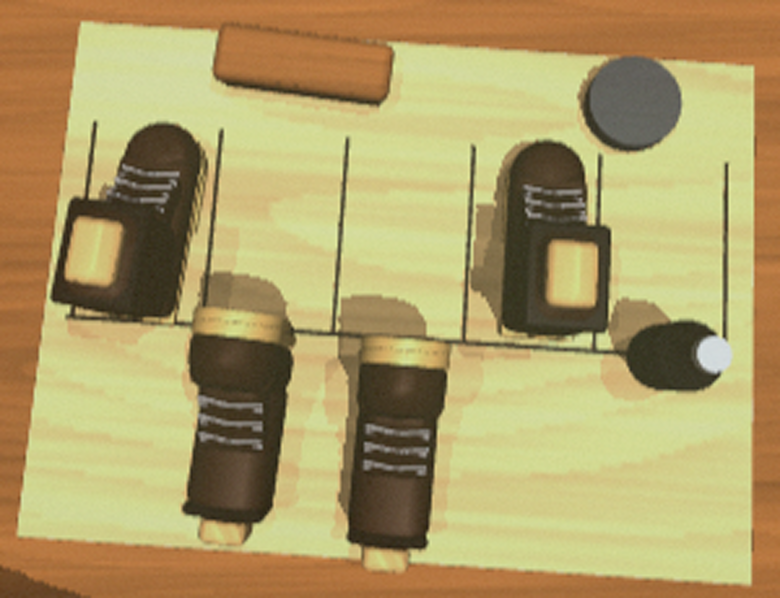

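```bash
python3 - <<'E'
from h import *
psi=-0.068
print("board org", )
for nm,t,s in [("L",(240,338),(225,515)),("R",(403,365),(390,545))]:
    a=ray("top",t[0]/2.6+170,t[1]/2.6+120,.177); b=ray("top",s[0]/2.6+170,s[1]/2.6+120,.090)
    d=a-b; yaw=np.arctan2(d[1],d[0]); L=np.hypot(*d[:2])
    o=b[:2]+155e-3*np.array([np.cos(yaw),np.sin(yaw)])
    print(nm,a.round(4),b.round(4),"yaw",yaw.round(3),"L",L.round(4),"(exp .137) heel", o.round(4), (a[:2]+.018*np.array([np.cos(yaw),np.sin(yaw)])).round(4))
    # overlay
for nm,u,v,z in [("Ctop L",95/2.6+170,252/2.6+120,.184),("D top",573/2.6+170,274/2.6+120,.184),("cap",712/2.6+170,355/2.6+120,.162)]: print(nm,ray("top",u,v,z).round(4))
c=R.from_rotvec(telemetry.sense()["tool_rot"]).as_matrix();print(c.round(3))
E
```

```text
board org
L [0.4511 0.1387 0.177 ] [0.3243 0.1596 0.09  ] yaw -0.163 L 0.1285 (exp .137) heel [0.4772 0.1344] [0.4688 0.1357]
R [0.4326 0.0286 0.177 ] [0.3023 0.0375 0.09  ] yaw -0.068 L 0.1306 (exp .137) heel [0.4569 0.0269] [0.4506 0.0274]
Ctop L [0.509 0.237 0.184]
D top [ 0.493  -0.0869  0.184 ]
cap [ 0.4386 -0.1855  0.162 ]
[[-0.001  0.299  0.954]
 [-0.002  0.954 -0.299]
 [-1.    -0.002 -0.   ]]
```

```bash
cat >> h.py <<'E'
def delta(p,yaw):
    s=telemetry.sense();M=R.from_rotvec(s["tool_rot"])
    T=R.from_matrix(np.array([[0,-np.sin(yaw),np.cos(yaw)],[0,np.cos(yaw),np.sin(yaw)],[-1,0,0]]))
    print("t",s["clock"].round(2),"pos",s["eef_pos"].round(4),"F",s["force"].round(1),"shift",M.inv().apply(np.array(p)-s["eef_pos"]).round(4),"turn",(M.inv()*T).as_rotvec().round(4))
E
python3 -c "
from h import *
delta([.375,.147,.22],-.13)"
```

```text
Traceback (most recent call last):
  File "h.py", line 13, in delta
    print("t",s["clock"].round(2),"pos",s["eef_pos"].round(4),"F",s["force"].round(1),"shift",M.inv().apply(np.array(p)-s["eef_pos"]).round(4),"turn",(M.inv()*T).as_rotvec().round(4))
              ^^^^^^^^^^^^^^^^
AttributeError: 'float' object has no attribute 'round'
```

servo_tool([
  [0,[0,-0.04,0.031],[0,0,0]],
  [0,[0,-0.07,0.055],[0,0,0]],
  [0,[0,-0.1,0.08],[0,0,0]],
  [0,[0,-0.135,0.105],[0,0,0]],
  [0,[0,-0.165,0.13],[0,0,0]],
])

```text
clock: 0.52
eef_pos: [0.2679, 0.4234, 0.2296]
tool_rot: [0.235, 1.559, -0.24]
force: [1.0, 0.6, 1.2]
gripper_width: 0.301
```

```bash
python3 -c "
from h import *
delta([.375,.147,.22],-.13)"
```

```text
Traceback (most recent call last):
  File "h.py", line 13, in delta
    print("t",s["clock"].round(2),"pos",s["eef_pos"].round(4),"F",s["force"].round(1),"shift",M.inv().apply(np.array(p)-s["eef_pos"]).round(4),"turn",(M.inv()*T).as_rotvec().round(4))
              ^^^^^^^^^^^^^^^^
AttributeError: 'float' object has no attribute 'round'
```

```bash
sed -i 's/s\["clock"\].round(2)/round(s["clock"],2)/' h.py; python3 -c "
from h import *
delta([.375,.147,.22],-.13)"
```

```text
t 0.52 pos [0.2679 0.4234 0.2296] F [1.  0.6 1.2] shift [ 0.0103 -0.2318  0.1846] turn [-0.1728 -0.0008  0.0031]
```

servo_tool([
  [0,[0,-0.03,0.024],[-0.03,0,0]],
  [0,[0,-0.06,0.048],[-0.06,0,0]],
  [0,[0,-0.09,0.072],[-0.1,0,0]],
  [0,[0,-0.12,0.096],[-0.14,0,0]],
  [0,[0,-0.15,0.12],[-0.17,0,0]],
])

```text
clock: 0.93
eef_pos: [0.3376, 0.2426, 0.2297]
tool_rot: [0.1, 1.57, -0.105]
force: [0.5, 0.4, -0.4]
gripper_width: 0.004
```

```bash
python3 -c "
from h import *
delta([.375,.147,.22],-.13)"
```

```text
t 0.93 pos [0.3376 0.2426 0.2297] F [ 0.5  0.4 -0.4] shift [ 0.0099 -0.0899  0.0495] turn [-0.0004 -0.0011  0.0031]
```

servo_tool([
  [0,[0,-0.03,0.017],[0,0,0]],
  [0,[0,-0.06,0.033],[0,0,0]],
  [0,[0,-0.09,0.05],[0,0,0]],
  [0,[0,-0.09,0.05],[0,0,0]],
  [0,[0,-0.09,0.05],[0,0,0]],
])

```text
clock: 1.35
eef_pos: [0.3757, 0.1455, 0.2295]
tool_rot: [0.104, 1.57, -0.108]
force: [0.3, 0.5, 0.0]
gripper_width: -0.001
```

```bash
python3 -c "
from h import *
delta([.375,.147,.137],-.13)
cv2.imwrite('pics/top1.png',eyes.camera('top')[100:370,150:480,::-1].repeat(2,0).repeat(2,1))
cv2.imwrite('pics/side1.png',eyes.camera('side')[100:370,150:480,::-1].repeat(2,0).repeat(2,1))"
```

```text
t 1.35 pos [0.3757 0.1455 0.2295] F [0.3 0.5 0. ] shift [ 0.0925  0.0016 -0.0008] turn [-0.0047 -0.0017  0.0029]
```

View pics/top1.png

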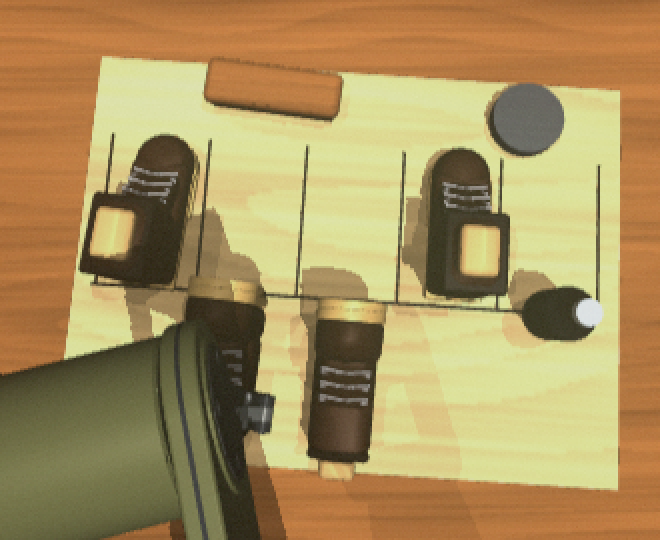

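View pics/side1.png

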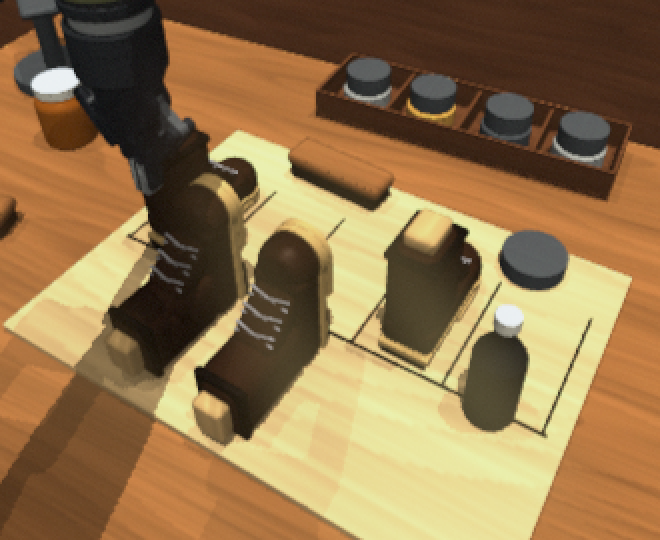

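servo_tool([
  [0,[0.03,0,0],[0,0,0]],
  [0,[0.06,0,0],[0,0,0]],
  [0,[0.092,0,0],[0,0,0]],
  [0,[0.092,0,0],[0,0,0]],
])

```text
clock: 1.78
eef_pos: [0.3699, 0.1473, 0.1308]
tool_rot: [0.095, 1.582, -0.105]
force: [-0.5, -0.8, -1.2]
gripper_width: -0.003
```

```bash
python3 -c "
from h import *
delta([.375,.147,.137],-.13)
print(proj('side',telemetry.sense()['eef_pos']))
cv2.imwrite('pics/side2.png',eyes.camera('side')[100:370,150:480,::-1].repeat(2,0).repeat(2,1))"
```

```text
t 1.78 pos [0.3699 0.1473 0.1308] F [-0.5 -0.8 -1.2] shift [-0.0062  0.0003  0.005 ] turn [ 0.0027 -0.0136  0.0072]
[[231.59517334 232.57060837]]
```

View pics/side2.png

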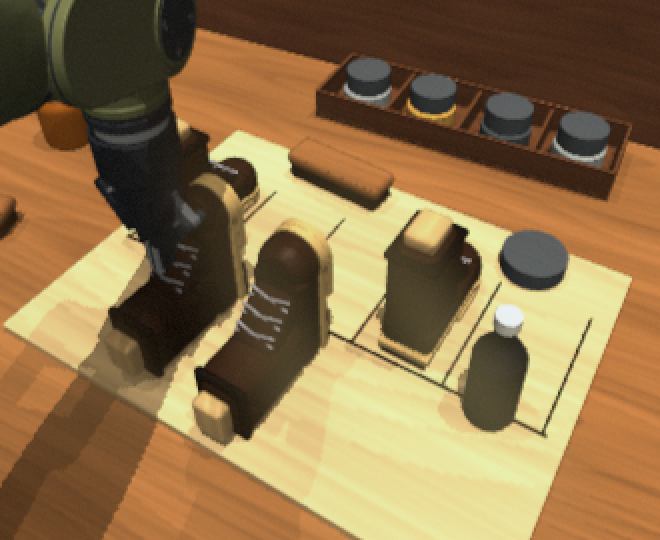

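servo_tool([
  [0,[-0.006,0,0.015],[0,-0.013,0]],
  [0,[-0.006,0,0.03],[0,-0.013,0]],
  [0,[-0.006,0,0.042],[0,-0.013,0]],
  [0,[-0.006,0,0.054],[0,-0.013,0]],
  [0,[-0.006,0,0.066],[0,-0.013,0]],
])

```text
clock: 2.25
eef_pos: [0.441, 0.1402, 0.1446]
tool_rot: [0.096, 1.559, -0.102]
force: [-3.5, -0.9, 13.9]
gripper_width: -0.001
```

```bash
python3 -c "
from h import *
delta([.6,.118,.137],-.13)
cv2.imwrite('pics/side3.png',eyes.camera('side')[100:370,150:480,::-1].repeat(2,0).repeat(2,1))"
```

```text
t 2.25 pos [0.441  0.1402 0.1446] F [-3.5 -0.9 13.9] shift [ 0.0092 -0.002   0.1605] turn [0.0036 0.0096 0.0036]
```

View pics/side3.png

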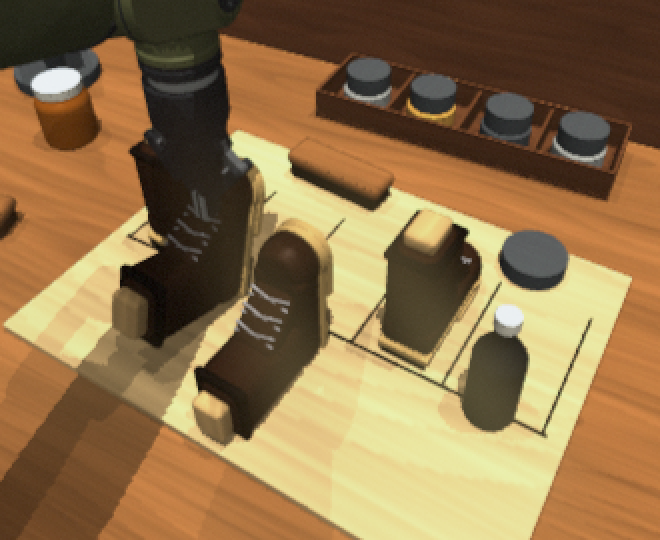

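servo_tool([
  [0,[0.003,0,0.015],[0,0,0]],
  [0,[0.003,0,0.03],[0,0,0]],
  [0,[0.004,0,0.045],[0,0.005,0]],
  [0,[0.005,0,0.06],[0,0.008,0]],
  [0,[0.005,0,0.075],[0,0.008,0]],
])

```text
clock: 2.72
eef_pos: [0.5215, 0.1312, 0.1449]
tool_rot: [0.097, 1.558, -0.101]
force: [-0.1, -0.0, -0.0]
gripper_width: 0.006
```

```bash
python3 -c "
from h import *
delta([.6,.118,.137],-.13)
cv2.imwrite('pics/side4.png',eyes.camera('side')[100:370,150:480,::-1].repeat(2,0).repeat(2,1))"
```

```text
t 2.72 pos [0.5215 0.1312 0.1449] F [-0.1 -0.  -0. ] shift [ 0.0088 -0.0032  0.0794] turn [0.0041 0.0109 0.0016]
```

View pics/side4.png

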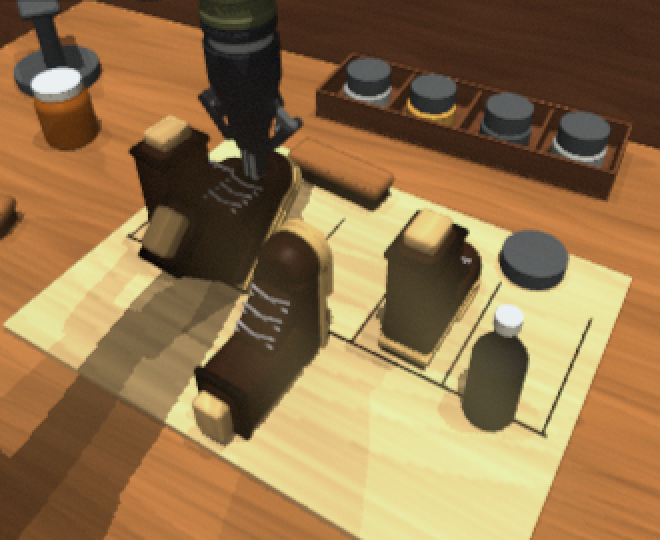

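servo_tool([
  [0,[0.003,0,0.025],[0,0,0]],
  [0,[0.003,0,0.05],[0,0,0]],
  [0,[0.003,0,0.073],[0,0,0]],
  [0,[0.003,0,0.078],[0,0,0]],
  [0,[0.003,0,0.078],[0,0,0]],
])

```text
clock: 3.18
eef_pos: [0.6038, 0.1212, 0.1458]
tool_rot: [0.098, 1.551, -0.101]
force: [-0.1, -0.5, 0.7]
gripper_width: -0.001
```

```bash
python3 -c "
from h import *
delta([.6,.118,.137],-.13)
cv2.imwrite('pics/side5.png',eyes.camera('side')[100:370,150:480,::-1].repeat(2,0).repeat(2,1))"
```

```text
t 3.18 pos [0.6038 0.1212 0.1458] F [-0.1 -0.5  0.7] shift [ 0.0088 -0.0037 -0.0035] turn [0.0033 0.0172 0.0006]
```

View pics/side5.png

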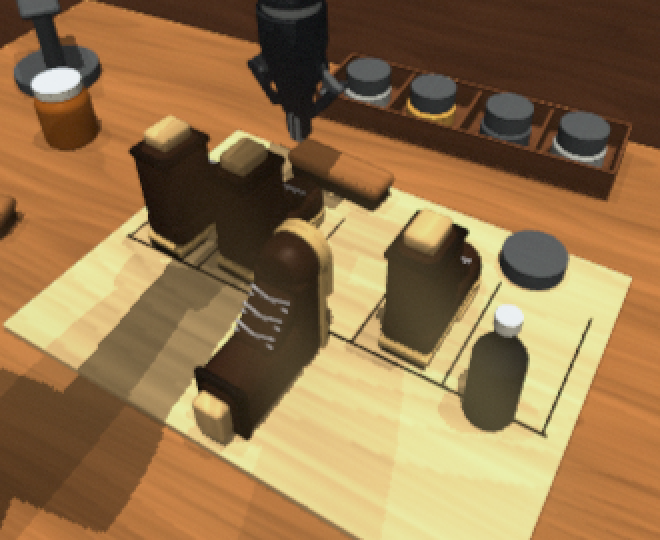

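servo_tool([
  [0,[-0.03,0,0],[0,0,0]],
  [0,[-0.06,0,0],[0,0,0]],
  [0,[-0.09,0,0],[0,0,0]],
  [0,[-0.1,0,0],[0,0,0]],
])

```text
clock: 3.57
eef_pos: [0.6019, 0.1224, 0.2517]
tool_rot: [0.098, 1.545, -0.098]
force: [0.8, 0.2, 1.3]
gripper_width: 0.001
```

```bash
python3 -c "
from h import *
delta([.355,.034,.24],-.075)
cv2.imwrite('pics/top6.png',eyes.camera('top')[100:370,150:480,::-1].repeat(2,0).repeat(2,1))"
```

```text
t 3.57 pos [0.6019 0.1224 0.2517] F [0.8 0.2 1.3] shift [ 0.006  -0.1186 -0.2341] turn [-0.0505  0.0238 -0.0006]
```

View pics/top6.png

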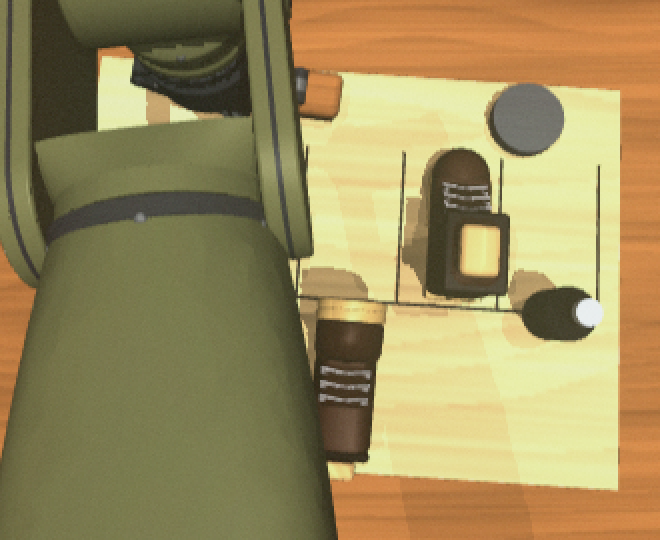

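servo_tool([
  [0,[0,-0.016,-0.032],[-0.01,0.01,0]],
  [0,[0,-0.032,-0.065],[-0.02,0.024,0]],
  [0,[0,-0.048,-0.1],[-0.03,0.024,0]],
  [0,[0,-0.065,-0.13],[-0.04,0.024,0]],
  [0,[0,-0.08,-0.16],[-0.05,0.024,0]],
])

```text
clock: 4.03
eef_pos: [0.4307, 0.0629, 0.2459]
tool_rot: [0.059, 1.572, -0.058]
force: [-0.7, 0.4, 0.1]
gripper_width: 0.005
```

```bash
python3 -c "
from h import *
delta([.355,.034,.24],-.075)"
```

```text
t 4.03 pos [0.4307 0.0629 0.2459] F [-0.7  0.4  0.1] shift [ 0.006  -0.0344 -0.0734] turn [ 0.0007 -0.0016 -0.0005]
```

servo_tool([
  [0,[0,-0.015,-0.03],[0,0,0]],
  [0,[0,-0.03,-0.06],[0,0,0]],
  [0,[0,-0.034,-0.073],[0,0,0]],
  [0,[0,-0.034,-0.073],[0,0,0]],
])

```text
clock: 4.37
eef_pos: [0.3527, 0.0341, 0.2444]
tool_rot: [0.059, 1.572, -0.059]
force: [0.8, -0.3, -0.6]
gripper_width: -0.003
```

```bash
python3 -c "
from h import *
delta([.355,.034,.14],-.075)
cv2.imwrite('pics/top7.png',eyes.camera('top')[100:370,150:480,::-1].repeat(2,0).repeat(2,1))"
```

```text
t 4.37 pos [0.3527 0.0341 0.2444] F [ 0.8 -0.3 -0.6] shift [ 0.1044 -0.      0.0025] turn [-0.0002 -0.0021 -0.0004]
```

View pics/top7.png

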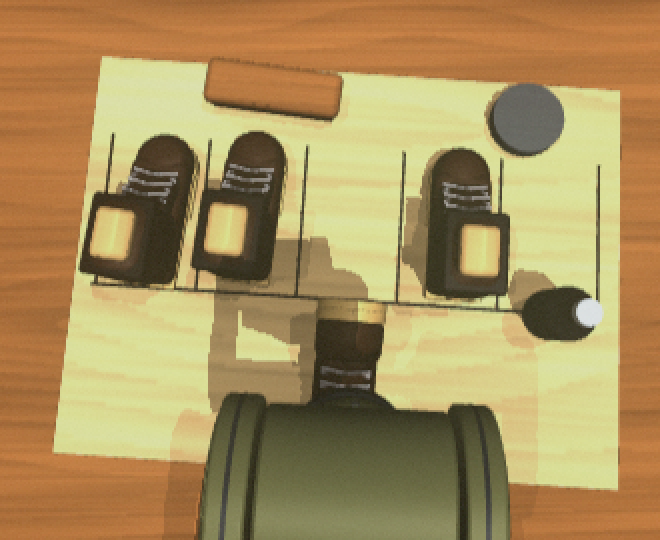

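servo_tool([
  [0,[0.03,0,0],[0,0,0]],
  [0,[0.06,0,0],[0,0,0]],
  [0,[0.09,0,0],[0,0,0]],
  [0,[0.1,0,0],[0,0,0]],
  [0,[0.1,0,0],[0,0,0]],
])

```text
clock: 4.83
eef_pos: [0.3519, 0.0349, 0.1412]
tool_rot: [0.059, 1.579, -0.058]
force: [0.4, 0.2, 0.1]
gripper_width: 0.003
```

```bash
python3 -c "
from h import *
delta([.583,.018,.14],-.07)
i=eyes.camera('top');cv2.imwrite('pics/top8.png',i[100:370,150:480,::-1].repeat(2,0).repeat(2,1))
p=ray('top',262.5,215,.184)
print(p, p[:2]-.039*np.array([np.cos(.07),-np.sin(.07)]))"
```

```text
t 4.83 pos [0.3519 0.0349 0.1412] F [0.4 0.2 0.1] shift [-9.000e-04  2.000e-04  2.317e-01] turn [-0.0042 -0.0089 -0.0006]
[0.51212691 0.13866452 0.184     ] [0.47322242 0.14139229]
```

servo_tool([
  [0,[0,0,0.015],[0,-0.009,0]],
  [0,[0,0,0.03],[0,-0.009,0]],
  [0,[0,0,0.043],[0,-0.009,0]],
  [0,[0,0,0.056],[0,-0.009,0]],
  [0,[0,0,0.068],[0,-0.009,0]],
])

```text
clock: 5.3
eef_pos: [0.4239, 0.0298, 0.1462]
tool_rot: [0.058, 1.562, -0.058]
force: [-1.0, 0.1, 1.8]
gripper_width: -0.003
```

```bash
python3 -c "
from h import *
delta([.583,.018,.14],-.07)
cv2.imwrite('pics/side9.png',eyes.camera('side')[100:370,150:480,::-1].repeat(2,0).repeat(2,1))"
```

```text
t 5.3 pos [0.4239 0.0298 0.1462] F [-1.   0.1  1.8] shift [0.0075 0.     0.1595] turn [-0.004   0.0078 -0.0007]
```

View pics/side9.png

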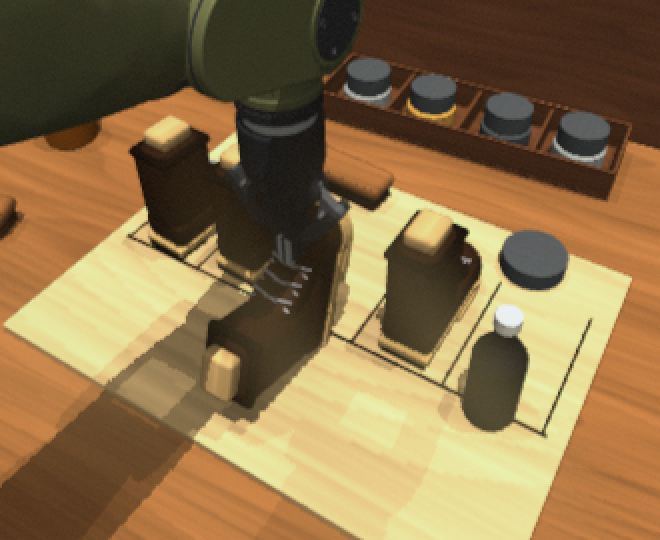

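Tipping as the first did; continue.

servo_tool([
  [0,[0.003,0,0.015],[0,0,0]],
  [0,[0.003,0,0.03],[0,0,0]],
  [0,[0.004,0,0.045],[0,0.005,0]],
  [0,[0.005,0,0.06],[0,0.008,0]],
  [0,[0.005,0,0.078],[0,0.008,0]],
])

```text
clock: 5.77
eef_pos: [0.5051, 0.0239, 0.1441]
tool_rot: [0.059, 1.566, -0.058]
force: [-0.3, -0.1, -1.0]
gripper_width: -0.002
```

```bash
python3 -c "
from h import *
delta([.583,.018,.14],-.07)"
```

```text
t 5.77 pos [0.5051 0.0239 0.1441] F [-0.3 -0.1 -1. ] shift [ 0.0045 -0.0001  0.0781] turn [-0.004   0.0042 -0.0008]
```

servo_tool([
  [0,[0.004,0,0.025],[0,0.008,0]],
  [0,[0.004,0,0.05],[0,0.008,0]],
  [0,[0.004,0,0.074],[0,0.008,0]],
  [0,[0.004,0,0.076],[0,0.008,0]],
  [0,[0.004,0,0.076],[0,0.008,0]],
])

```text
clock: 6.18
eef_pos: [0.5828, 0.0182, 0.1421]
tool_rot: [0.059, 1.572, -0.057]
force: [0.2, -0.4, -0.9]
gripper_width: 0.002
```

```bash
python3 -c "
from h import *
delta([.583,.018,.14],-.07)
cv2.imwrite('pics/side10.png',eyes.camera('side')[100:370,150:480,::-1].repeat(2,0).repeat(2,1))"
```

```text
t 6.18 pos [0.5828 0.0182 0.1421] F [ 0.2 -0.4 -0.9] shift [ 0.0021 -0.0002  0.0002] turn [-0.0039 -0.0018 -0.0009]
```

View pics/side10.png

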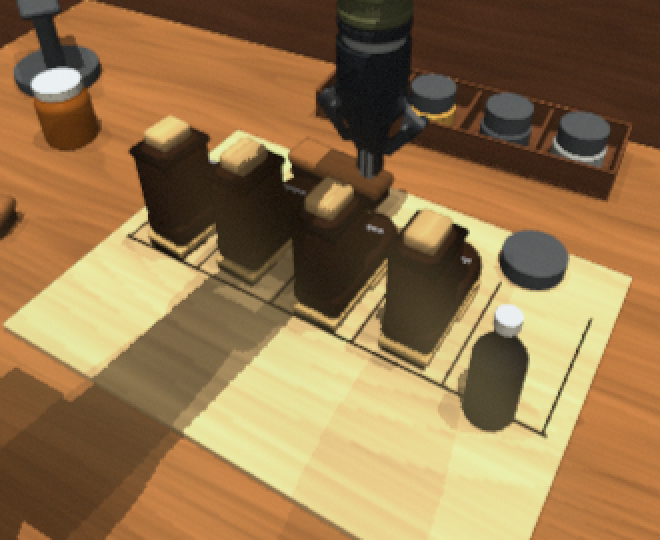

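All four stand. Lift, move back for a clear top view.

servo_tool([
  [0,[-0.03,0,0],[0,0,0]],
  [0,[-0.06,0,0],[0,0,0]],
  [0,[-0.09,0,0],[0,0,0]],
  [0,[-0.115,0,0],[0,0,0]],
  [0,[-0.115,0,0],[0,0,0]],
])

```text
clock: 6.65
eef_pos: [0.5839, 0.0183, 0.2648]
tool_rot: [0.058, 1.561, -0.057]
force: [0.8, 0.2, 1.9]
gripper_width: -0.002
```

servo_tool([
  [0,[0,0,-0.035],[0,0,0]],
  [0,[0,0,-0.07],[0,0,0]],
  [0,[0,0,-0.105],[0,0,0]],
  [0,[0,0,-0.14],[0,0,0]],
  [0,[0,0,-0.175],[0,0,0]],
])

```text
clock: 7.07
eef_pos: [0.4068, 0.0314, 0.2623]
tool_rot: [0.058, 1.562, -0.057]
force: [-0.1, -0.7, 0.3]
gripper_width: -0.001
```

servo_tool([
  [0,[0,0,-0.02],[0,0,0]],
  [0,[0,0,-0.04],[0,0,0]],
  [0,[0,0,-0.04],[0,0,0]],
  [0,[0,0,-0.04],[0,0,0]],
])

```text
clock: 7.4
eef_pos: [0.3659, 0.0346, 0.2619]
tool_rot: [0.058, 1.56, -0.057]
force: [-0.7, -0.8, -1.0]
gripper_width: -0.001
```

```bash
python3 -c "
from h import *
delta([.36,.03,.25],-.07)
cv2.imwrite('pics/top11.png',eyes.camera('top')[100:370,150:480,::-1].repeat(2,0).repeat(2,1))"
```

```text
t 7.4 pos [0.3659 0.0346 0.2619] F [-0.7 -0.8 -1. ] shift [ 0.0118 -0.005  -0.0056] turn [-0.003   0.0101 -0.0011]
```

View pics/top11.png

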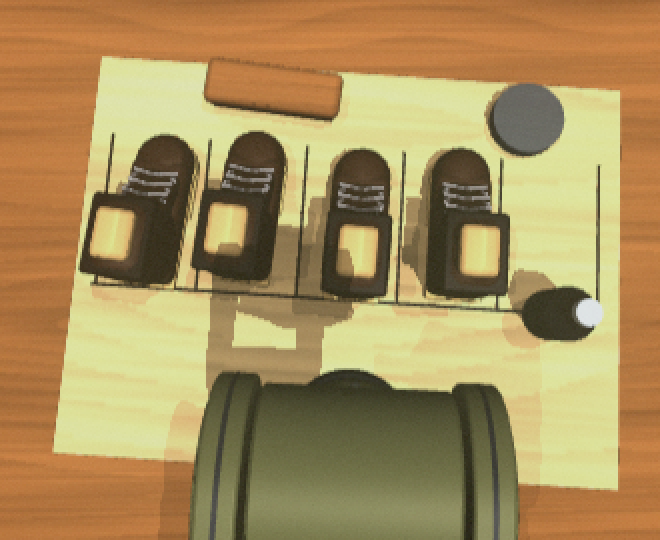

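```bash
python3 -c "
from h import *
from rig import ticket
p=ray('top',328.5,225,.184)
print(p, p[:2]-.039*np.array([np.cos(.07),-np.sin(.07)]))
print(ticket.close_job())"
```

```text
[0.49402351 0.02221729 0.184     ] [0.45511902 0.02494506]
the job is handed in; nothing more can be done
None
```

Both tipped boots are standing on their soles again, each in its own place with its toe pointing away from the robot like its neighbours. I handed the job in at about 7.5 s.

I pushed each one over at the instep side of the toe with the shut fingers, then lifted the fingers straight up and backed the arm off.

- **Boot positions:** from the top picture, the left boot's heel edge is at about (0.473, 0.141) m, against about (0.471, 0.135) at the start. The right boot's is at about (0.455, 0.025), against (0.453, 0.027). The starting figures are my average of two slightly different readings of each boot; both shifts are far below the 45 mm limit.
- **Everything else:** the other two boots, the bottle, the tin and the brush look unmoved in the last top picture. I compared these by eye rather than measuring them.
- **Arm:** at hand-in the fingers were about 0.26 m up, touching nothing, with about 1 N at the wrist.
- **Forces:** the largest wrist reading was about 14 N, partway through pushing the first boot. I only saw the reading at the end of each move.

No check failed or disagreed. I judged each boot's tilt and pointing direction from the pictures and did not measure them.

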